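# Re-rack retouching inks in reverse order

## Task

We will be retouching from the far side of the table, so move the four dropper bottles from their coloured cups into the empty wooden rack in reverse order, one to a cell: the bottle that is leftmost in the row now goes in the rack's rightmost cell, the next one beside it, and so on. They are full glass bottles, so keep them upright and set each one down on the floor of its cell rather than dropping it, and leave the magnifier, tape and jar where they are.

Things in the scene. Friction and masses are not known exactly. Their poses are not given: they have to be found in the camera images.
- bottle_red: loose 30 ml amber glass dropper bottle with a red collar and red bulb on top; glass a straight cylinder 34 mm across from 0 to 54 mm above its base, collar 24 mm across from 60 to 72 mm, whole height 84 mm, 60 to 130 g. Origin at the centre of its base, z up along its axis. Starts upright in the cup of its own colour
- bottle_yellow: loose 30 ml amber glass dropper bottle with a yellow collar and yellow bulb on top; glass a straight cylinder 34 mm across from 0 to 54 mm above its base, collar 24 mm across from 60 to 72 mm, whole height 84 mm, 60 to 130 g. Origin at the centre of its base, z up along its axis. Starts upright in the cup of its own colour
- bottle_green: loose 30 ml amber glass dropper bottle with a green collar and green bulb on top; glass a straight cylinder 34 mm across from 0 to 54 mm above its base, collar 24 mm across from 60 to 72 mm, whole height 84 mm, 60 to 130 g. Origin at the centre of its base, z up along its axis. Starts upright in the cup of its own colour
- bottle_blue: loose 30 ml amber glass dropper bottle with a blue collar and blue bulb on top; glass a straight cylinder 34 mm across from 0 to 54 mm above its base, collar 24 mm across from 60 to 72 mm, whole height 84 mm, 60 to 130 g. Origin at the centre of its base, z up along its axis. Starts upright in the cup of its own colour
- cup_red: fixed red square plastic cup on the aluminium tray, 58 x 58 mm outside, 22 mm high, wall and floor 4 mm; the red bottle starts in it. It never moves, so it marks that bottle's starting place. Origin at the centre of its underside, which is 6 mm above the table; axes parallel to the tray's
- cup_yellow: fixed yellow square plastic cup on the aluminium tray, 58 x 58 mm outside, 22 mm high, wall and floor 4 mm; the yellow bottle starts in it. It never moves, so it marks that bottle's starting place. Origin at the centre of its underside, which is 6 mm above the table; axes parallel to the tray's
- cup_green: fixed green square plastic cup on the aluminium tray, 58 x 58 mm outside, 22 mm high, wall and floor 4 mm; the green bottle starts in it. It never moves, so it marks that bottle's starting place. Origin at the centre of its underside, which is 6 mm above the table; axes parallel to the tray's
- cup_blue: fixed blue square plastic cup on the aluminium tray, 58 x 58 mm outside, 22 mm high, wall and floor 4 mm; the blue bottle starts in it. It never moves, so it marks that bottle's starting place. Origin at the centre of its underside, which is 6 mm above the table; axes parallel to the tray's
- tray: fixed aluminium tray under the cups: 70 mm (x) by 254 mm (y) by 6 mm. Origin at the centre of its underside; its +y runs along the row to the left as the robot sees it (within 15 degrees). The four cups sit at y = 93, 31, -31 and -93 mm along it (x = 0), colours in any order. Left or right of the rack
- rack: fixed brown wooden rack, empty at the start: 64 mm (x) by 254 mm (y), 24 mm high, walls and floor 6 mm, with four open square cells in a row. Origin at the centre of its underside; its +y runs along the row to the left as the robot sees it (within 15 degrees). Cell centres at y = 93, 31, -31 and -93 mm (x = 0); each cell is 52 mm (x) by 56 mm (y) inside, its floor 6 mm above the table
- loupe: bystander, loose: black magnifier standing upright, 58 mm across, 48 mm high, origin at the centre of its underside
- tape: bystander, loose: tan roll of tape lying flat, 64 mm across, 25 mm high, origin at the centre of its underside
- jar: bystander, loose: clear glass jar with a steel lid, 60 mm across, 75 mm high, origin at the centre of its underside

How it is judged:
At the end, for the whole second after the job is handed in: each bottle upright (0.15 rad), released and at rest in the rack cell mirroring its starting cup (1st cup from the left: 1st cell from the right, and so on): within 15 mm of the cell centre along x and y, base within 4 mm of the cell floor height (((y of cup_red in the frame of tray between 0.073 and 0.113 m and y of bottle_red in the frame of rack between -0.108 and -0.078 m) or (y of cup_red in the frame of tray between 0.011 and 0.051 m and y of bottle_red in the frame of rack between -0.046 and -0.016 m) or (y of cup_red in the frame of tray between -0.051 and -0.011 m and y of bottle_red in the frame of rack between 0.016 and 0.046 m) or (y of cup_red in the frame of tray between -0.113 and -0.073 m and y of bottle_red in the frame of rack between 0.078 and 0.108 m)) and x of bottle_red in the frame of rack between -0.015 and 0.015 m and z of bottle_red in the frame of rack between 0.002 and 0.01 m and angle between each of bottle_red, bottle_yellow, bottle_green, bottle_blue's own z axis and vertical below 0.15 rad and linear speed of each of bottle_red, bottle_yellow, bottle_green, bottle_blue below 0.02 m/s and contact force between each of bottle_red, bottle_yellow, bottle_green, bottle_blue and the fingers below 0.1 N and ((y of cup_yellow in the frame of tray between 0.073 and 0.113 m and y of bottle_yellow in the frame of rack between -0.108 and -0.078 m) or (y of cup_yellow in the frame of tray between 0.011 and 0.051 m and y of bottle_yellow in the frame of rack between -0.046 and -0.016 m) or (y of cup_yellow in the frame of tray between -0.051 and -0.011 m and y of bottle_yellow in the frame of rack between 0.016 and 0.046 m) or (y of cup_yellow in the frame of tray between -0.113 and -0.073 m and y of bottle_yellow in the frame of rack between 0.078 and 0.108 m)) and x of bottle_yellow in the frame of rack between -0.015 and 0.015 m and z of bottle_yellow in the frame of rack between 0.002 and 0.01 m and ((y of cup_green in the frame of tray between 0.073 and 0.113 m and y of bottle_green in the frame of rack between -0.108 and -0.078 m) or (y of cup_green in the frame of tray between 0.011 and 0.051 m and y of bottle_green in the frame of rack between -0.046 and -0.016 m) or (y of cup_green in the frame of tray between -0.051 and -0.011 m and y of bottle_green in the frame of rack between 0.016 and 0.046 m) or (y of cup_green in the frame of tray between -0.113 and -0.073 m and y of bottle_green in the frame of rack between 0.078 and 0.108 m)) and x of bottle_green in the frame of rack between -0.015 and 0.015 m and z of bottle_green in the frame of rack between 0.002 and 0.01 m and ((y of cup_blue in the frame of tray between 0.073 and 0.113 m and y of bottle_blue in the frame of rack between -0.108 and -0.078 m) or (y of cup_blue in the frame of tray between 0.011 and 0.051 m and y of bottle_blue in the frame of rack between -0.046 and -0.016 m) or (y of cup_blue in the frame of tray between -0.051 and -0.011 m and y of bottle_blue in the frame of rack between 0.016 and 0.046 m) or (y of cup_blue in the frame of tray between -0.113 and -0.073 m and y of bottle_blue in the frame of rack between 0.078 and 0.108 m)) and x of bottle_blue in the frame of rack between -0.015 and 0.015 m and z of bottle_blue in the frame of rack between 0.002 and 0.01 m); the robot touches nothing.
It fails at once if a bottle is tipped over (leans more than 40 degrees) (angle between any of bottle_red, bottle_yellow, bottle_green, bottle_blue's own z axis and vertical above 0.7 rad).
It fails at once if a bottle is dropped (moves faster than 0.6 m/s while not held, a fall of about 2 cm) ((linear speed of bottle_red above 0.6 m/s and contact force between bottle_red and the fingers below 0.05 N) or (linear speed of bottle_yellow above 0.6 m/s and contact force between bottle_yellow and the fingers below 0.05 N) or (linear speed of bottle_green above 0.6 m/s and contact force between bottle_green and the fingers below 0.05 N) or (linear speed of bottle_blue above 0.6 m/s and contact force between bottle_blue and the fingers below 0.05 N)).
It fails at once if the magnifier, tape or jar is pushed more than 30 mm from its place (distance of any of loupe, tape, jar from where it was at the start of the episode above 0.03 m).
It also fails if it takes over 106 s, if anything falls off the work surface, if the arm or the gripper's body presses on something with over 40 N, if the wrist force passes 120 N, or if a joint passes its speed limit or range.

## Robot

A 7-joint arm with a two-finger parallel gripper is mounted at the origin on the work surface. World frame = base frame: x ahead of the robot, y to its left, z up, the work surface at z = 0. Lengths are in m, angles in rad, forces in N, time in s.
With the tool pointing down it reaches from about 0.4 to 0.85 m from the base axis. Payload 6.9 kg.
Tool frame: the origin (TCP) lies at the very end of the fingers, on their centre line; the grasp point (between the pads) lies bot.tcp_to_grasp behind it (bot.tcp_to_grasp is the distance from the TCP to the grasp point, in m); z points along the fingers, y is the line along which they close (so a half turn about z gives the same grasp; the last joint's range is limited). The gripper opens to 85 mm and grips with 20 to 120 N. Pads are 22 mm wide; open, the fingers measure 114 mm over their backs; the gripper's body (76 mm by 85 mm) begins 54 mm behind the grasp point. The pads swing forward as they close: fully open they stand 13 mm farther back than shut.
Start: joints at [1.327, 0.507, -0.238, 1.5, 0.126, 1.149, -0.155], TCP at [0.214, -0.587, 0.231] pointing down, gripper open.
Joint ranges: [-3.08, 3.08], [-0.24, 2.05], [-1.43, 1.35], [0, 2.5], [-1.52, 4.66], [0.17, 1.96], [-2.89, 2.89]. Speed limits (rad/s): [2.39, 2.39, 3.14, 3.14, 3.14, 3.14, 3.14].

## Interface

Orientations are given as a unit quaternion [w, x, y, z].
In Python, from plant import bot gives the robot as it stands.
- The arm moves only by the shell command python3 -m pendant 'ROWS' [OPENING]. ROWS is text: rows parted by semicolons, each of 6 numbers parted by spaces: the shift along the world's x, y, z in mm, then the turn, a rotation vector about the world's x, y, z in rad. In form: x y z wx wy wz; .... A call has 1 to 5 rows; each row is the pose to reach, as a shift and turn from the pose commanded when the call began; what a row does not reach only later rows make up. A row lasts 1/10 s, in which the tool goes at most 50 mm and 8.59 degrees, less where a joint would pass 70% of its speed; a pose out of reach is approached as far as the arm can. A call with a gripper value outside its range is refused whole. OPENING is the finger opening in mm, from 0 to 85.4, set as the call begins (- or left out, the last holds). The fingers move at their own pace and stop on an object; the grip force is fixed at half the most. Time passes only in rows, so rows that repeat a pose let the fingers close. It gives the time, the measured TCP pose, the force, the opening and the grip force at its end, in the units of the state.
- bot.read_state(): the state, without advancing time (a new reading comes with each control period).
- bot.capture(name): name is "scene" or "top" or "wrist"; returns (picture, depth): 384x512x3 uint8, blue, green, red; 384x512 float32, m along the optical axis (not along the pixel's ray), 0 where there is no reading.
- bot.calibration(name): a dict with "fovy" (degrees; the focal length in pixels is half the picture's height over the tangent of half this angle, whatever the lens; pixels are square), "cx", "cy" (the principal point, pixels), "R" (3x3) and "t" (3): a world point X has camera coordinates R X + t. Camera axes: x right, y down, z forward; pixel columns grow to the right and rows downward; lengths in m; the calibration is good to about 2 mm. The wrist camera is an equidistant fisheye: a pixel r from the principal point sees the ray r / f radians off the axis. A picture is of the moment at which its call begins: read the wrist's pose just before it. calibration takes no time and is no camera call; for the wrist camera it gives the pose at the moment of the call.
- bot.close_job(): hands the job in; it is judged then, once.
The state is a dict: "time": time; "q": joint angles; "joint_velocities": joint speeds; "joint_torque": joint torques, N m; "eef_pos": TCP position; "orientation": TCP orientation; "force": force on the tool from outside, world axes, zero at the start; "torque": the same for the moment, N m; "width": opening from 0.0 (shut) to 1.0 (fully open); "grasp_force": force on a finger pad.
Only numpy, scipy, OpenCV 4.12 (cv2) and the standard library are available. Lean on these libraries where they do the work, as an engineer would, in place of code of your own. Each camera call takes 0.05 s, during which the arm holds its last target. There are 200 camera calls.

## Working session

There is one attempt and no reset: what is moved stays moved. The work goes in short steps, Python scripts to look and compute and a shell command to move; the robot and the scene stay as the last step left them, time stands still between calls to the robot, and variables do not carry over. Pictures are saved under pics/ and viewed, at most 14 in all, crops included, and the job is handed in when it is done.

```bash
ls; mkdir -p pics; python3 - <<'E'
from plant import bot
import cv2
print(bot.read_state()); print(bot.tcp_to_grasp)
for n in("scene","top"):
    p,d=bot.capture(n); cv2.imwrite(f"pics/{n}0.png",p); print(n,bot.calibration(n))
E
```

```text
pics
{'time': 0.0, 'q': array([ 1.32650692,  0.50835069, -0.23750873,  1.50113955,  0.12569773,
        1.14890165, -0.15480433]), 'joint_velocities': array([ 9.86980156e-06,  2.59316071e-04,  2.23343294e-04, -4.45306425e-04,
        4.69127667e-04, -7.60370520e-04, -1.43706001e-03]), 'joint_torque': array([ 5.65698247e-04, -6.20580053e+01, -2.18682893e+00, -2.49651861e+01,
        1.26033108e-02,  1.21077246e-02,  9.31953718e-05]), 'eef_pos': array([ 0.2139323 , -0.58670588,  0.23041882]), 'orientation': array([-8.87995973e-04,  9.84744569e-01,  1.74003774e-01, -1.76725103e-04]), 'force': array([-0.08639178, -0.50999356,  0.23222208]), 'torque': array([ 0.00909012,  0.01561553, -0.02311698]), 'grasp_force': 0.0, 'width': 0.9975378237696039}
0.0187
scene {'fovy': 43.19229951275517, 'cx': 259.8754224452712, 'cy': 192.07095472363335, 'R': array([[ 8.12892119e-01,  5.82414270e-01,  1.43466260e-04],
       [ 4.36264157e-01, -6.08743030e-01, -6.62650367e-01],
       [-3.85849696e-01,  5.38725850e-01, -7.48928882e-01]]), 't': array([-0.46887423, -0.23538913,  1.36655713])}
top {'fovy': 45.79989006307112, 'cx': 255.49131913521575, 'cy': 193.02243998144323, 'R': array([[-0.0082181 , -0.99996327,  0.00243251],
       [-0.99045647,  0.00780524, -0.1376047 ],
       [ 0.13758066, -0.00354015, -0.99048424]]), 't': array([-0.0101101 ,  0.5645777 ,  1.13011414])}
```

View pics/top0.png

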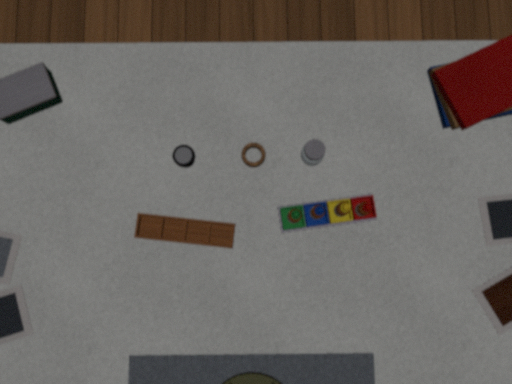

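View pics/scene0.png

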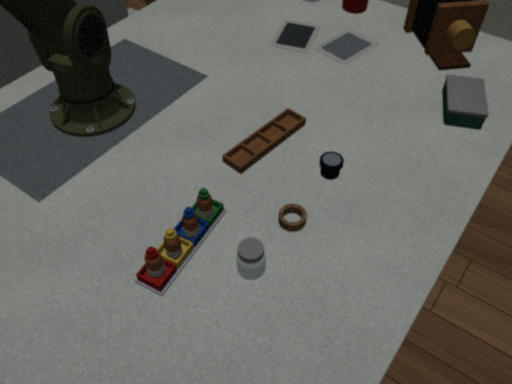

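The top view shows the rack at columns 135–235, row 230, left of the tray (columns 280–375, row 212). The cups run green, blue, yellow, red from left to right, and the bystanders are beyond both at rows 140–165. Next I measure positions.

```bash
cat > h.py <<'E'
import numpy as np, cv2
from plant import bot
HUE={'red':[(0,5),(172,180)],'yellow':[(22,34)],'green':[(45,85)],'blue':[(100,130)],'brown':[(6,16)]}
def look(n):
    c=bot.calibration(n); p,d=bot.capture(n); return c,p,d
def rays(c,uv):
    f=192/np.tan(np.radians(c['fovy'])/2); uv=np.atleast_2d(uv).astype(float)
    return np.c_[(uv[:,0]-c['cx'])/f,(uv[:,1]-c['cy'])/f,np.ones(len(uv))]
def plane(c,uv,z):
    R,t=np.array(c['R']),np.array(c['t']); o=-R.T@t; r=rays(c,uv)@R
    return o+r*((z-o[2])/r[:,2])[:,None]
def mask(p,col,S=110,V=30):
    h=cv2.cvtColor(p,cv2.COLOR_BGR2HSV); m=np.zeros(h.shape[:2],np.uint8)
    for a,b in HUE[col]: m|=cv2.inRange(h,(a,S,V),(b,255,255))
    return m
def cloud(c,d,m):
    v,u=np.nonzero((m>0)&(d>0)); R,t=np.array(c['R']),np.array(c['t'])
    return (rays(c,np.c_[u,v])*d[v,u][:,None]-t)@R
E
python3 - <<'E'
from h import *
np.set_printoptions(precision=4,suppress=True)
for n in('top','scene'):
    c,p,d=look(n)
    print(n)
    for k in('red','yellow','green','blue','brown'):
        m=mask(p,k,S=110 if k!='brown' else 90)
        X=cloud(c,d,m); ok=(X[:,0]>.3)&(X[:,0]<.75)&(abs(X[:,1])<.4)&(X[:,2]<.12)&(X[:,2]>-.02)
        v,u=np.nonzero((m>0)&(d>0)); X=X[ok]; u=u[ok];v=v[ok]
        if k!='brown':
            hi=X[:,2]>.065; lo=(X[:,2]>.018)&(X[:,2]<.036)
            print(k,'bulb',hi.sum(),X[hi].mean(0),X[hi,2].max(),'cup',lo.sum(),(X[lo].min(0)+X[lo].max(0))/2,np.ptp(X[lo],axis=0))
        else:
            mm=np.zeros_like(m); mm[v,u]=255
            mm=cv2.morphologyEx(mm,cv2.MORPH_CLOSE,np.ones((5,5)))
            cs=sorted(cv2.findContours(mm,0,2)[0],key=cv2.contourArea)[-3:]
            for q in cs:
                P=plane(c,q[:,0,:],.024)[:,:2].astype(np.float32); print('brown',cv2.contourArea(q),cv2.minAreaRect(P))
E
```

```text
top
red bulb 74 [ 0.5208 -0.287   0.0841] 0.09588474320271642 cup 137 [ 0.5264 -0.2931  0.0273] [0.0601 0.0622 0.0173]
yellow bulb 93 [ 0.5181 -0.2253  0.0819] 0.09562680818904003 cup 154 [ 0.5189 -0.2319  0.027 ] [0.06   0.0636 0.0165]
green bulb 68 [ 0.5051 -0.1124  0.0837] 0.09552073372060478 cup 92 [ 0.503  -0.1097  0.0267] [0.0569 0.0594 0.0167]
blue bulb 70 [ 0.515  -0.1708  0.0848] 0.09611891856054346 cup 122 [ 0.5115 -0.1707  0.0266] [0.0596 0.0617 0.0165]
brown 101.5 ((0.5211317539215088, -0.28341996669769287), (0.03432077169418335, 0.042067721486091614), 17.70095443725586)
brown 352.5 ((0.6692532896995544, -0.008989455178380013), (0.05800551548600197, 0.05656889081001282), 89.5639877319336)
brown 2143.5 ((0.47162604331970215, 0.16917134821414948), (0.25072407722473145, 0.060373492538928986), 83.35215759277344)
scene
red bulb 117 [ 0.5274 -0.2926  0.0832] 0.09356584291209427 cup 268 [ 0.5301 -0.0672  0.0261] [0.0603 0.5215 0.0162]
yellow bulb 114 [ 0.5261 -0.2329  0.083 ] 0.09494001827013547 cup 209 [ 0.5962 -0.1424  0.0268] [0.214  0.243  0.0174]
green bulb 81 [ 0.511  -0.1176  0.0833] 0.09262485512703461 cup 124 [ 0.5073 -0.1115  0.0239] [0.0609 0.0611 0.0112]
blue bulb 96 [ 0.5202 -0.176   0.0835] 0.0937529676119503 cup 179 [ 0.5121 -0.165   0.0241] [0.067  0.0745 0.0121]
brown 240.0 ((0.5212772488594055, -0.28291887044906616), (0.04774974286556244, 0.07087357342243195), 85.93025207519531)
brown 522.0 ((0.6770833730697632, -0.01764683425426483), (0.05794520676136017, 0.07439693808555603), 32.09264373779297)
brown 1906.5 ((0.48006048798561096, 0.1594366729259491), (0.2643008530139923, 0.07533340156078339), 83.18195343017578)
```

Red (0.523, -0.289), green (0.507, -0.114), tray yaw about +7.3°. Rack centre (0.472, 0.169), yaw about -6.7°. I'll move over the tray and refine with the wrist camera.

```bash
T='python3 -m pendant'
python3 -m pendant '30 39 0 0 0 .134; 60 78 0 0 0 .268; 90 117 0 0 0 .402; 120 156 0 0 0 .536; 150 194 0 0 0 .67' 85
python3 -m pendant '30 39 0 0 0 .136; 60 78 0 0 0 .272; 90 117 0 0 0 .408; 120 156 0 0 0 .544; 150 193 0 0 0 .678'
python3 -m pendant '0 0 0 0 0 0; 0 0 0 0 0 0'
python3 - <<'E'
from h import *
c,p,d=look('wrist'); cv2.imwrite('pics/w1.png',p); print(c, bot.read_state()['q'])
np.savez('w1.npz',p=p,d=d)
E
```

```text
time: 0.7
eef_pos: [0.365, -0.3913, 0.2314]
orientation: [0.0, 0.871, 0.49, -0.0]
force: [1.3, -0.6, -0.2]
width: 0.997
grasp_force: 0.0
time: 1.2
eef_pos: [0.515, -0.1984, 0.2314]
orientation: [0.0, 0.659, 0.752, -0.0]
force: [1.4, -0.4, 0.3]
width: 0.994
grasp_force: 0.0
time: 1.4
eef_pos: [0.5146, -0.1991, 0.231]
orientation: [-0.0, 0.66, 0.751, 0.0]
force: [-0.4, -0.7, -0.4]
width: 0.993
grasp_force: 0.0
{'fovy': 65.70646984690485, 'cx': 256.1170361524342, 'cy': 191.90566594080988, 'R': array([[ 9.91739496e-01,  1.28267395e-01, -4.98259691e-04],
       [ 1.21996111e-01, -9.42037013e-01,  3.12543142e-01],
       [ 3.96197158e-02, -3.10022164e-01, -9.49903435e-01]]), 't': array([-0.48522925, -0.29029462,  0.29972481])} [ 0.7682544   0.44503296 -0.66311759  1.69264032  0.30107864  1.10908349
  0.14243757]
```

View wrist.

View pics/w1.png

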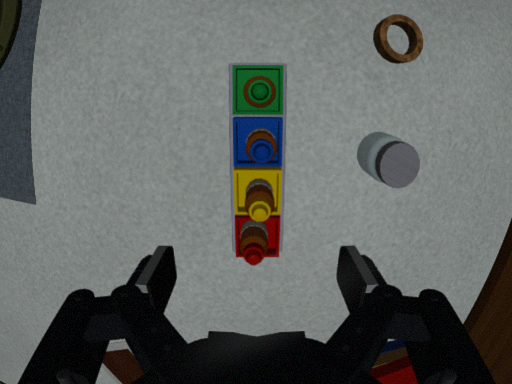

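The wrist picture shows the bulbs at about green (260,92), blue (262,152), yellow (260,211) and red (254,255), with each bottle in its own cup.

```bash
cat >> h.py <<'E'
_r=rays
def rays(c,uv):   # fisheye for wrist (tilted camera has R[2,0]!=.. so flagged by fovy>60)
    if c['fovy']<60: return _r(c,uv)
    f=192/np.tan(np.radians(c['fovy'])/2); uv=np.atleast_2d(uv).astype(float)
    a=uv-[c['cx'],c['cy']]; r=np.hypot(*a.T)+1e-9; th=r/f
    return np.c_[a*(np.tan(th)/r)[:,None],np.ones(len(uv))]
E
python3 - <<'E'
from h import *
np.set_printoptions(precision=4,suppress=True)
c=bot.calibration('wrist'); z=np.load('w1.npz'); p,d=z['p'],z['d']
print('cam',-c['R'].T@c['t'])
for k,px in dict(green=(260,92),blue=(262,152),yellow=(260,211),red=(254,255)).items():
    m=mask(p,k,V=20); m[275:]=0; m[:,330:]=0
    X=cloud(c,d,m); v,u=np.nonzero((m>0)&(d>0)); hi=(X[:,2]>.083)&(X[:,2]<.1); lo=(X[:,2]>.024)&(X[:,2]<.032)
    print(k,'pick',plane(c,px,.09)[0],'cloud',hi.sum(),(X[hi].max(0)+X[hi].min(0))/2,np.ptp(X[hi],axis=0)); 
    r=cv2.minAreaRect(plane(c,np.c_[u,v][lo],.028)[:,:2].astype(np.float32)); print('   cup',lo.sum(),r)
E
```

```text
cam [ 0.5043 -0.1197  0.375 ]
green pick [ 0.5069 -0.1144  0.09  ] cloud 367 [ 0.5063 -0.1131  0.0896] [0.0226 0.0218 0.0133]
   cup 618 ((0.5041911602020264, -0.10988616943359375), (0.05672742426395416, 0.0565064363181591), 7.239346504211426)
blue pick [ 0.5163 -0.1718  0.09  ] cloud 370 [ 0.5159 -0.1721  0.0897] [0.0217 0.023  0.0133]
   cup 665 ((0.5119420886039734, -0.17188499867916107), (0.057505976408720016, 0.05882226675748825), 6.4179511070251465)
yellow pick [ 0.5223 -0.2331  0.09  ] cloud 307 [ 0.5189 -0.1739  0.0897] [0.0289 0.1448 0.0133]
   cup 559 ((0.5203015804290771, -0.23750126361846924), (0.05756979435682297, 0.06928564608097076), 7.209274768829346)
red pick [ 0.5226 -0.2861  0.09  ] cloud 258 [ 0.5225 -0.2895  0.0893] [0.0216 0.0217 0.0126]
   cup 417 ((0.5271747708320618, -0.2942444980144501), (0.057424698024988174, 0.05886001139879227), 7.212285041809082)
```

```bash
python3 -m pendant '-4 43 0 0 0 0; -8 85 -20 0 0 0; -8 85 -70 0 0 0; -8 85 -120 0 0 0; -8 85 -120 0 0 0' 85
python3 -m pendant '0 0 -30 0 0 0; 0 0 -60 0 0 0; 0 0 -79 0 0 0; 0 0 -79 0 0 0'
python3 -m pendant '0 0 0 0 0 0; 0 0 0 0 0 0; 0 0 0 0 0 0; 0 0 0 0 0 0; 0 0 0 0 0 0' 25
python3 -m pendant '0 0 0 0 0 0; 0 0 0 0 0 0; 0 0 0 0 0 0; 0 0 5 0 0 0; 0 0 10 0 0 0'
python3 - <<'E'
from h import *
c,p,d=look('wrist'); cv2.imwrite('pics/w2.png',p)
E
```

```text
time: 1.95
eef_pos: [0.5014, -0.1169, 0.1064]
orientation: [-0.004, 0.662, 0.75, -0.003]
force: [-0.9, -0.4, 1.4]
width: 0.998
grasp_force: 0.0
time: 2.35
eef_pos: [0.5055, -0.1169, 0.0321]
orientation: [-0.001, 0.662, 0.75, -0.001]
force: [-0.6, 0.3, -0.2]
width: 0.995
grasp_force: 0.0
time: 2.85
eef_pos: [0.5069, -0.1155, 0.0337]
orientation: [0.001, 0.661, 0.75, 0.0]
force: [-1.5, -0.7, 8.7]
width: 0.38
grasp_force: 58.8
time: 3.35
eef_pos: [0.5061, -0.1152, 0.0428]
orientation: [0.0, 0.661, 0.751, -0.0]
force: [-0.1, 0.4, -0.9]
width: 0.372
grasp_force: 59.5
```

View pics/w2.png

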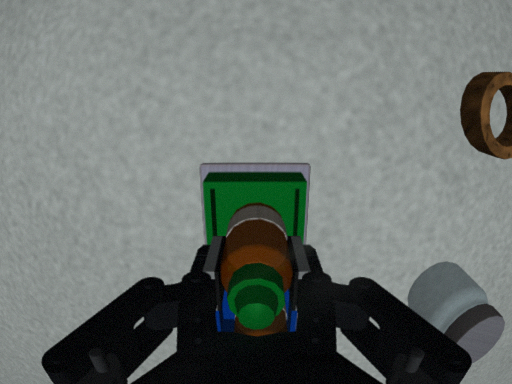

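Green is held (grip 59 N, upright). I'll lift it and carry it over the rack's right cell, then view the rack.

```bash
python3 -m pendant '0 0 40 0 0 0; 0 5 85 0 0 0; -8 40 117 0 0 -.06; -18 80 117 0 0 -.12; -27 120 117 0 0 -.18'
python3 -m pendant '-9 37 0 0 0 -.033; -18 72 0 0 0 -.066; -18 72 0 0 0 -.066; -18 72 0 0 0 -.066'
python3 - <<'E'
from h import *
np.set_printoptions(precision=4,suppress=True)
c,p,d=look('wrist'); cv2.imwrite('pics/w3.png',p); np.savez('w3.npz',p=p,d=d)
m=mask(p,'brown',S=80,V=20); X=cloud(c,d,m); ok=(X[:,2]>.019)&(X[:,2]<.03)&(X[:,0]<.58)&(X[:,0]>.36)
v,u=np.nonzero((m>0)&(d>0)); P=plane(c,np.c_[u,v][ok],.024)[:,:2]
print(ok.sum(),cv2.minAreaRect(P.astype(np.float32)),-c['R'].T@c['t'])
P2=X[ok][:,:2]; print(P2.min(0),P2.max(0))
E
```

```text
time: 3.9
eef_pos: [0.4793, 0.0058, 0.1606]
orientation: [0.001, 0.727, 0.687, 0.001]
force: [-0.5, 0.4, -1.3]
width: 0.381
grasp_force: 59.9
time: 4.3
eef_pos: [0.4609, 0.0775, 0.1595]
orientation: [0.0, 0.747, 0.665, -0.0]
force: [-0.5, -1.2, -1.1]
width: 0.381
grasp_force: 59.9
4058 ((0.4708801507949829, 0.14890126883983612), (0.2105538249015808, 0.06404035538434982), 83.20608520507812) [0.4707 0.1585 0.3036]
[0.4272 0.0411] [0.5145 0.2573]
```

View pics/w3.png

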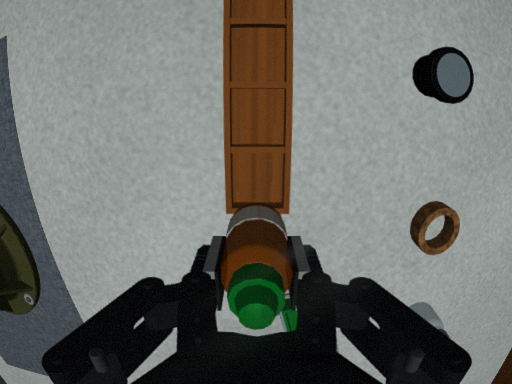

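The rack's right end is at row 214 and its cells run up columns 225–292. The cell centre comes out at (0.462, 0.078), directly under the bottle, so I lower.

```bash
python3 -m pendant '1 0 -40 0 0 0; 1 0 -80 0 0 0; 1 0 -110 0 0 0; 1 0 -122 0 0 0; 1 0 -122 0 0 0'
python3 -m pendant '0 0 -2 0 0 0; 0 0 -4 0 0 0; 0 0 -6 0 0 0; 0 0 -7 0 0 0; 0 0 -7 0 0 0'
```

```text
time: 4.85
eef_pos: [0.4613, 0.0751, 0.0354]
orientation: [-0.001, 0.749, 0.663, -0.002]
force: [0.3, 0.0, -0.0]
width: 0.379
grasp_force: 59.9
time: 5.35
eef_pos: [0.4623, 0.0768, 0.0305]
orientation: [0.0, 0.748, 0.664, 0.0]
force: [-0.1, 1.4, -0.8]
width: 0.382
grasp_force: 59.9
```

```bash
python3 -m pendant '0 0 -1 0 0 0; 0 0 -1 0 0 0; 0 0 -1 0 0 0'
python3 -m pendant '0 0 -1 0 0 0; 0 0 -1 0 0 0; 0 0 -1 0 0 0'
```

```text
time: 5.65
eef_pos: [0.4624, 0.0769, 0.0297]
orientation: [0.0, 0.748, 0.664, 0.0]
force: [-1.0, -0.2, 6.1]
width: 0.374
grasp_force: 60.4
time: 5.95
eef_pos: [0.4624, 0.0769, 0.0296]
orientation: [0.001, 0.748, 0.664, 0.0]
force: [-4.1, -1.1, 19.5]
width: 0.378
grasp_force: 62.2
```

Contact with the floor comes at z 0.0297, as predicted. Now release and go to blue.

```bash
python3 -m pendant '0 0 1 0 0 0; 0 0 1 0 0 0; 0 0 1 0 0 0; 0 0 1 0 0 0; 0 0 1 0 0 0' 85
python3 -m pendant '0 0 20 0 0 0; 0 0 60 0 0 0; 0 0 105 0 0 0; 0 0 140 0 0 0; 0 0 140 0 0 0'
python3 -m pendant '10 -46 0 0 0 .05; 20 -92 0 0 0 .1; 30 -138 0 0 0 .15; 40 -184 0 0 0 .2; 50 -230 0 0 0 .246'
python3 -m pendant '4 -19 0 0 0 0; 4 -19 0 0 0 0'
python3 - <<'E'
from h import *
c,p,d=look('wrist'); cv2.imwrite('pics/w4.png',p)
c,p,d=look('top'); cv2.imwrite('pics/t4.png',cv2.resize(p[120:280,100:420],None,fx=2,fy=2))
E
```

```text
time: 6.45
eef_pos: [0.4621, 0.0768, 0.0291]
orientation: [-0.0, 0.748, 0.664, -0.0]
force: [-0.5, -0.9, 0.1]
width: 0.99
grasp_force: 0.0
time: 6.95
eef_pos: [0.4645, 0.0777, 0.1734]
orientation: [0.002, 0.748, 0.664, 0.003]
force: [0.5, 0.1, -0.0]
width: 0.994
grasp_force: 0.0
time: 7.45
eef_pos: [0.5119, -0.1551, 0.1686]
orientation: [-0.0, 0.66, 0.751, -0.0]
force: [2.1, 0.5, -0.1]
width: 0.998
grasp_force: 0.0
time: 7.65
eef_pos: [0.5156, -0.1763, 0.1678]
orientation: [-0.001, 0.663, 0.748, -0.001]
force: [0.4, 0.8, -0.1]
width: 1.003
grasp_force: 0.0
```

View pics/t4.png

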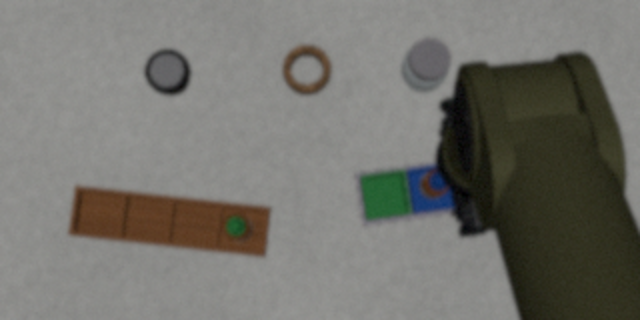

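Green stands in the rightmost cell (crop pixel (236,227); cell spans columns 220–266). On to blue.

```bash
python3 -m pendant '0 2 -40 0 0 0; 0 2 -80 0 0 0; 0 2 -115 0 0 0; 0 2 -136 0 0 0; 0 2 -136 0 0 0'
python3 -m pendant '0 0 0 0 0 0; 0 0 0 0 0 0; 0 0 0 0 0 0; 0 0 0 0 0 0; 0 0 0 0 0 0' 25
python3 -m pendant '0 0 0 0 0 0; 0 0 0 0 0 0'
python3 -m pendant '0 0 20 0 0 0; 0 0 65 0 0 0; 0 0 110 0 0 0; 0 0 136 0 0 0; 0 0 136 0 0 0'
python3 - <<'E'
from h import *
c,p,d=look('wrist'); cv2.imwrite('pics/w5.png',p); print(bot.read_state()['eef_pos'])
E
```

```text
time: 8.25
eef_pos: [0.5142, -0.1675, 0.0308]
orientation: [-0.003, 0.66, 0.752, -0.001]
force: [-0.1, 0.3, -0.0]
width: 0.998
grasp_force: 0.0
time: 8.75
eef_pos: [0.5168, -0.1703, 0.0347]
orientation: [0.001, 0.661, 0.75, 0.0]
force: [-1.8, 1.5, 8.1]
width: 0.378
grasp_force: 58.9
time: 8.95
eef_pos: [0.5168, -0.1703, 0.0347]
orientation: [0.001, 0.661, 0.75, 0.0]
force: [-2.0, 0.4, 6.8]
width: 0.377
grasp_force: 58.9
time: 9.45
eef_pos: [0.5183, -0.1704, 0.1737]
orientation: [0.004, 0.661, 0.75, 0.001]
force: [-0.1, 0.4, -1.7]
width: 0.374
grasp_force: 59.8
[ 0.51704698 -0.17055613  0.17141238]
```

View pics/w5.png

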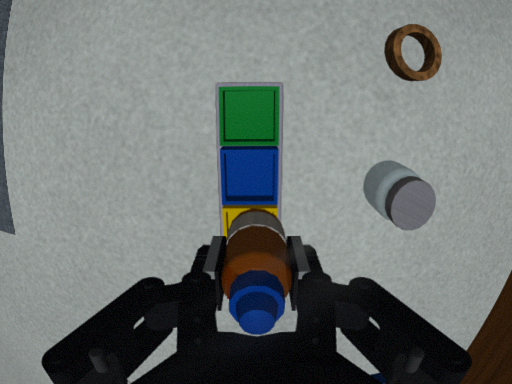

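Blue is held upright and its cup is empty. Carry it to the second cell from the right (0.469, 0.140).

```bash
python3 -m pendant '-7 44 0 0 0 -.035; -14 89 0 0 0 -.07; -21 133 0 0 0 -.105; -28 177 0 0 0 -.14; -35 222 0 0 0 -.176'
python3 -m pendant '-7 44 0 0 0 -.035; -13 88 0 0 0 -.07; -13 88 0 0 0 -.07; -13 88 0 0 0 -.07'
python3 -m pendant '0 0 -40 0 0 0; 0 0 -80 0 0 0; 0 0 -115 0 0 0; 0 0 -133 0 0 0; 0 0 -133 0 0 0'
python3 -m pendant '0 0 0 0 0 0; 0 0 0 0 0 0'
```

```text
time: 10.0
eef_pos: [0.4798, 0.0529, 0.1682]
orientation: [-0.001, 0.725, 0.689, -0.001]
force: [0.8, -0.3, -1.4]
width: 0.373
grasp_force: 59.8
time: 10.4
eef_pos: [0.4672, 0.1407, 0.1683]
orientation: [-0.0, 0.747, 0.665, -0.001]
force: [0.2, -0.3, -0.7]
width: 0.376
grasp_force: 59.8
time: 10.9
eef_pos: [0.4664, 0.1371, 0.0334]
orientation: [-0.001, 0.749, 0.663, -0.003]
force: [0.4, 0.1, -0.6]
width: 0.379
grasp_force: 59.8
time: 11.1
eef_pos: [0.4689, 0.1394, 0.0372]
orientation: [0.0, 0.748, 0.663, 0.001]
force: [0.5, 0.6, -0.7]
width: 0.374
grasp_force: 59.8
```

```bash
python3 -m pendant '0 0 -2 0 0 0; 0 0 -4 0 0 0; 0 0 -5 0 0 0; 0 0 -6 0 0 0; 0 0 -6 0 0 0'
python3 -m pendant '0 0 -1 0 0 0; 0 0 -1 0 0 0; 0 0 -1 0 0 0'
```

```text
time: 11.6
eef_pos: [0.4683, 0.1399, 0.0307]
orientation: [0.0, 0.748, 0.664, 0.0]
force: [-0.8, -0.4, 5.3]
width: 0.376
grasp_force: 60.5
time: 11.9
eef_pos: [0.4683, 0.1399, 0.0307]
orientation: [0.001, 0.748, 0.664, 0.0]
force: [-3.8, -2.9, 19.1]
width: 0.379
grasp_force: 61.9
```

```bash
python3 -m pendant '0 0 1 0 0 0; 0 0 1 0 0 0; 0 0 1 0 0 0; 0 0 1 0 0 0; 0 0 1 0 0 0' 85
python3 -m pendant '0 0 20 0 0 0; 0 0 60 0 0 0; 0 0 105 0 0 0; 0 0 140 0 0 0; 0 0 140 0 0 0'
python3 -m pendant '7 -46 0 0 0 .035; 14 -93 0 0 0 .07; 21 -139 0 0 0 .105; 28 -185 0 0 0 .14; 34 -232 0 0 0 .175'
python3 -m pendant '6 -44 0 0 0 .035; 11 -70 0 0 0 .071; 11 -70 0 0 0 .071; 11 -70 0 0 0 .071'
python3 - <<'E'
from h import *
np.set_printoptions(precision=4,suppress=True)
print(bot.read_state()['eef_pos'])
c,p,d=look('wrist'); cv2.imwrite('pics/w6.png',p)
for k in('yellow','red'):
    m=mask(p,k,V=20); X=cloud(c,d,m); v,u=np.nonzero((m>0)&(d>0))
    hi=(X[:,2]>.086)&(X[:,2]<.1)&(X[:,1]<-.19)&(X[:,1]>-.32)&(X[:,0]<.56)&(X[:,0]>.47)
    if hi.any(): print(k,hi.sum(),X[hi].mean(0),(X[hi].max(0)+X[hi].min(0))/2,np.ptp(X[hi],axis=0),u[hi].mean(),v[hi].mean())
E
```

```text
time: 12.4
eef_pos: [0.4681, 0.1399, 0.0301]
orientation: [-0.0, 0.748, 0.664, -0.0]
force: [-0.5, 0.9, 0.5]
width: 0.991
grasp_force: 0.0
time: 12.9
eef_pos: [0.4703, 0.1411, 0.1746]
orientation: [0.002, 0.748, 0.664, 0.003]
force: [1.0, 0.5, -0.9]
width: 1.0
grasp_force: 0.0
time: 13.4
eef_pos: [0.5019, -0.094, 0.1697]
orientation: [-0.0, 0.686, 0.727, -0.0]
force: [1.0, 0.3, -0.6]
width: 0.994
grasp_force: 0.0
time: 13.8
eef_pos: [0.5126, -0.1622, 0.1694]
orientation: [-0.001, 0.661, 0.75, -0.0]
force: [0.4, 0.8, -0.5]
width: 0.995
grasp_force: 0.0
[ 0.5126 -0.1622  0.1694]
yellow 232 [ 0.5228 -0.2315  0.0919] [ 0.5233 -0.2334  0.0912] [0.0158 0.0148 0.0103] 257.2068965517241 275.57758620689657
red 190 [ 0.5232 -0.2852  0.0915] [ 0.5233 -0.2873  0.091 ] [0.0154 0.0151 0.0098] 250.67894736842106 318.9315789473684
```

View pics/w6.png

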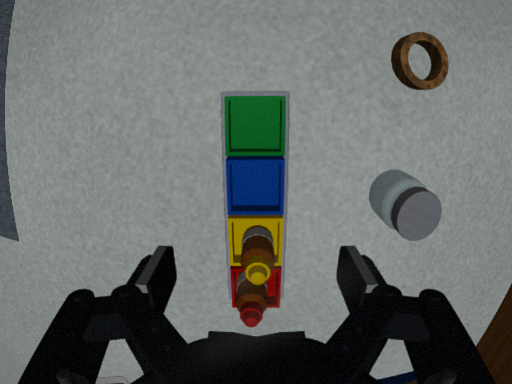

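Yellow's bulb at (258,272) gives (0.523, -0.2325), and red's at (251,317) gives (0.523, -0.288). Both agree with the first measurement.

```bash
python3 -m pendant '5 -35 0 0 0 0; 10 -70 0 0 0 0; 10 -70 0 0 0 0; 10 -70 -30 0 0 0; 10 -70 -60 0 0 0'
python3 -m pendant '0 0 -35 0 0 0; 0 0 -65 0 0 0; 0 0 -77 0 0 0; 0 0 -77 0 0 0'
python3 -m pendant '0 0 0 0 0 0; 0 0 0 0 0 0; 0 0 0 0 0 0; 0 0 0 0 0 0; 0 0 0 0 0 0' 25
python3 -m pendant '0 0 0 0 0 0; 0 0 0 0 0 0'
python3 -m pendant '0 0 20 0 0 0; 0 0 65 0 0 0; 0 0 110 0 0 0; 0 0 136 0 0 0; 0 0 136 0 0 0'
```

```text
time: 14.35
eef_pos: [0.524, -0.2302, 0.1104]
orientation: [0.001, 0.66, 0.751, 0.001]
force: [1.7, -0.6, -0.7]
width: 0.995
grasp_force: 0.0
time: 14.75
eef_pos: [0.5226, -0.2302, 0.0322]
orientation: [-0.002, 0.66, 0.751, -0.0]
force: [0.6, -1.1, 0.9]
width: 0.997
grasp_force: 0.0
time: 15.25
eef_pos: [0.5236, -0.2325, 0.0346]
orientation: [0.001, 0.661, 0.75, 0.0]
force: [-2.2, 1.1, 7.0]
width: 0.377
grasp_force: 59.0
time: 15.45
eef_pos: [0.5236, -0.2325, 0.0346]
orientation: [0.001, 0.661, 0.75, 0.0]
force: [-1.8, 1.1, 8.2]
width: 0.377
grasp_force: 59.0
time: 15.95
eef_pos: [0.5253, -0.2326, 0.1738]
orientation: [0.004, 0.661, 0.75, 0.001]
force: [0.7, 0.3, -1.1]
width: 0.376
grasp_force: 59.8
```

```bash
python3 -m pendant '-5 47 0 0 0 -.027; -10 94 0 0 0 -.054; -15 141 0 0 0 -.08; -20 188 0 0 0 -.107; -25 235 0 0 0 -.133'
python3 -m pendant '-5 47 0 0 0 -.027; -10 94 0 0 0 -.054; -15 141 0 0 0 -.08; -20 188 0 0 0 -.107; -22 198 0 0 0 -.113'
python3 -m pendant '0 0 0 0 0 0; 0 0 -40 0 0 0; 0 0 -80 0 0 0; 0 0 -115 0 0 0; 0 0 -131 0 0 0'
python3 -m pendant '0 0 0 0 0 0; 0 0 0 0 0 0; 0 0 0 0 0 0'
```

```text
time: 16.45
eef_pos: [0.4971, 0.0042, 0.1687]
orientation: [-0.0, 0.71, 0.704, -0.0]
force: [1.6, 0.5, -1.1]
width: 0.381
grasp_force: 59.8
time: 16.95
eef_pos: [0.4743, 0.2073, 0.1693]
orientation: [-0.001, 0.746, 0.666, 0.001]
force: [0.6, 0.3, -0.7]
width: 0.381
grasp_force: 59.8
time: 17.45
eef_pos: [0.475, 0.1969, 0.035]
orientation: [-0.0, 0.749, 0.663, -0.003]
force: [0.3, 0.4, -1.1]
width: 0.377
grasp_force: 59.8
time: 17.75
eef_pos: [0.4771, 0.2002, 0.0393]
orientation: [0.0, 0.748, 0.663, 0.001]
force: [0.4, -0.1, 1.1]
width: 0.378
grasp_force: 59.8
```

```bash
python3 -m pendant '0 0 -3 0 0 0; 0 0 -5 0 0 0; 0 0 -7 0 0 0; 0 0 -8 0 0 0; 0 0 -8 0 0 0'
python3 -m pendant '0 0 -1 0 0 0; 0 0 -1 0 0 0; 0 0 -1 0 0 0'
```

```text
time: 18.25
eef_pos: [0.4762, 0.2009, 0.0306]
orientation: [0.0, 0.748, 0.664, 0.0]
force: [-1.0, -1.5, 4.6]
width: 0.373
grasp_force: 60.2
time: 18.55
eef_pos: [0.4762, 0.2009, 0.0305]
orientation: [0.001, 0.748, 0.664, 0.0]
force: [-3.6, -1.5, 15.5]
width: 0.385
grasp_force: 61.6
```

```bash
python3 -m pendant '0 0 1 0 0 0; 0 0 1 0 0 0; 0 0 1 0 0 0; 0 0 1 0 0 0; 0 0 1 0 0 0' 85
python3 -m pendant '0 0 20 0 0 0; 0 0 60 0 0 0; 0 0 105 0 0 0; 0 0 140 0 0 0; 0 0 140 0 0 0'
python3 -m pendant '5 -48 0 0 0 .025; 10 -96 0 0 0 .05; 14 -144 0 0 0 .075; 19 -192 0 0 0 .1; 24 -240 0 0 0 .123'
python3 -m pendant '5 -48 0 0 0 .025; 10 -96 0 0 0 .05; 14 -144 0 0 0 .075; 19 -192 0 0 0 .1; 23 -240 0 0 0 .123'
python3 -m pendant '0 -9 0 0 0 0; 0 -9 0 0 0 0; 0 -9 0 0 0 0'
```

```text
time: 19.05
eef_pos: [0.4761, 0.2008, 0.0301]
orientation: [-0.0, 0.748, 0.664, -0.0]
force: [-0.7, -0.6, -1.2]
width: 0.994
grasp_force: 0.0
time: 19.55
eef_pos: [0.4782, 0.2024, 0.1747]
orientation: [0.001, 0.748, 0.664, 0.004]
force: [0.0, -0.3, 0.0]
width: 0.996
grasp_force: 0.0
time: 20.05
eef_pos: [0.4997, -0.0412, 0.1696]
orientation: [-0.0, 0.705, 0.709, -0.0]
force: [1.4, 0.1, 0.6]
width: 0.994
grasp_force: 0.0
time: 20.55
eef_pos: [0.5227, -0.2812, 0.1693]
orientation: [-0.0, 0.661, 0.751, -0.0]
force: [0.6, 0.7, -0.4]
width: 0.995
grasp_force: 0.0
time: 20.85
eef_pos: [0.5231, -0.2865, 0.1696]
orientation: [-0.001, 0.66, 0.751, 0.0]
force: [0.4, 1.1, 0.1]
width: 0.997
grasp_force: 0.0
```

```bash
python3 -m pendant '0 0 -40 0 0 0; 0 0 -80 0 0 0; 0 0 -115 0 0 0; 0 0 -137 0 0 0; 0 0 -137 0 0 0'
python3 -m pendant '0 0 0 0 0 0; 0 0 0 0 0 0; 0 0 0 0 0 0; 0 0 0 0 0 0; 0 0 0 0 0 0' 25
python3 -m pendant '0 0 0 0 0 0; 0 0 0 0 0 0'
python3 -m pendant '0 0 20 0 0 0; 0 0 65 0 0 0; 0 0 110 0 0 0; 0 0 136 0 0 0; 0 0 136 0 0 0'
```

```text
time: 21.35
eef_pos: [0.5217, -0.2848, 0.0307]
orientation: [-0.003, 0.659, 0.752, -0.0]
force: [-0.7, -0.2, -0.2]
width: 0.993
grasp_force: 0.0
time: 21.85
eef_pos: [0.5239, -0.2884, 0.0349]
orientation: [0.001, 0.661, 0.75, 0.0]
force: [-1.8, 0.4, 7.2]
width: 0.376
grasp_force: 59.1
time: 22.05
eef_pos: [0.5238, -0.2884, 0.0349]
orientation: [0.001, 0.661, 0.75, 0.0]
force: [-1.4, 1.3, 7.2]
width: 0.379
grasp_force: 59.1
time: 22.55
eef_pos: [0.5254, -0.2887, 0.1742]
orientation: [0.004, 0.661, 0.75, 0.001]
force: [1.0, -0.5, -0.5]
width: 0.38
grasp_force: 59.8
```

```bash
python3 -m pendant '-3 46 0 0 0 -.021; -7 92 0 0 0 -.041; -10 138 0 0 0 -.062; -13 184 0 0 0 -.082; -17 230 0 0 0 -.103'
python3 -m pendant '-3 46 0 0 0 -.021; -7 92 0 0 0 -.041; -10 138 0 0 0 -.062; -13 184 0 0 0 -.082; -17 230 0 0 0 -.103'
python3 -m pendant '-3 46 0 0 0 -.021; -6 91 0 0 0 -.04; -6 91 0 0 0 -.04; -6 91 0 0 0 -.04'
python3 -m pendant '0 0 -40 0 0 0; 0 0 -80 0 0 0; 0 0 -115 0 0 0; 0 0 -131 0 0 0; 0 0 -131 0 0 0'
python3 -m pendant '0 0 0 0 0 0; 0 0 0 0 0 0'
```

```text
time: 23.05
eef_pos: [0.5053, -0.0567, 0.1688]
orientation: [-0.0, 0.699, 0.715, -0.0]
force: [0.8, 1.1, -1.3]
width: 0.379
grasp_force: 59.7
time: 23.55
eef_pos: [0.4885, 0.1731, 0.1688]
orientation: [0.0, 0.735, 0.678, -0.0]
force: [0.8, 0.4, -0.8]
width: 0.375
grasp_force: 59.7
time: 23.95
eef_pos: [0.4821, 0.2639, 0.1686]
orientation: [-0.0, 0.747, 0.665, -0.001]
force: [-0.6, -0.7, -0.9]
width: 0.374
grasp_force: 59.8
time: 24.45
eef_pos: [0.482, 0.2597, 0.0357]
orientation: [-0.0, 0.749, 0.663, -0.003]
force: [-0.6, -0.0, -0.6]
width: 0.377
grasp_force: 59.8
time: 24.65
eef_pos: [0.484, 0.2626, 0.0395]
orientation: [0.0, 0.748, 0.663, 0.001]
force: [0.4, -0.0, -1.4]
width: 0.378
grasp_force: 59.8
```

```bash
python3 -m pendant '0 0 -3 0 0 0; 0 0 -5 0 0 0; 0 0 -7 0 0 0; 0 0 -8 0 0 0; 0 0 -8 0 0 0'
python3 -m pendant '0 0 -1 0 0 0; 0 0 -1 0 0 0; 0 0 -1 0 0 0'
```

```text
time: 25.15
eef_pos: [0.4833, 0.2629, 0.0309]
orientation: [0.0, 0.748, 0.664, 0.0]
force: [-1.5, -1.2, 6.4]
width: 0.378
grasp_force: 60.5
time: 25.45
eef_pos: [0.4833, 0.263, 0.0308]
orientation: [0.001, 0.748, 0.664, 0.0]
force: [-4.2, -2.8, 16.2]
width: 0.379
grasp_force: 61.7
```

Contact as predicted. I'll release, back off to the right over the gap between rack and tray, and check.

```bash
python3 -m pendant '0 0 1 0 0 0; 0 0 1 0 0 0; 0 0 1 0 0 0; 0 0 1 0 0 0; 0 0 1 0 0 0' 85
python3 -m pendant '0 0 20 0 0 0; 0 0 60 0 0 0; 0 0 105 0 0 0; 0 0 150 0 0 0; 0 0 170 0 0 0'
python3 -m pendant '0 -48 0 0 0 0; 0 -96 0 0 0 0; 0 -144 0 0 0 0; 0 -192 0 0 0 0; 0 -240 0 0 0 0'
python3 -m pendant '0 -48 0 0 0 0; 0 -96 0 0 0 0; 0 -144 0 0 0 0; 0 -192 0 0 0 0; 0 -240 0 0 0 0'
python3 -m pendant '0 0 0 0 0 0; 0 0 0 0 0 0; 0 0 0 0 0 0'
python3 - <<'E'
from h import *
np.set_printoptions(precision=4,suppress=True)
c,p,d=look('top'); cv2.imwrite('pics/t9.png',cv2.resize(p[120:280,100:420],None,fx=2,fy=2))
c2,p2,d2=look('scene'); cv2.imwrite('pics/s9.png',cv2.resize(p2[80:280,120:360],None,fx=3,fy=3))
a=np.radians(-6.7); Rr=np.array([[np.cos(a),np.sin(a)],[-np.sin(a),np.cos(a)]])
for k in('red','yellow','green','blue'):
    B=[]
    for cc,pp,dd in((c,p,d),(c2,p2,d2)):
        X=cloud(cc,dd,mask(pp,k)); h=(X[:,2]>.06)&(X[:,2]<.12)&(X[:,1]>.03)&(X[:,1]<.32)&(X[:,0]>.4)&(X[:,0]<.55); B.append(np.r_[X[h].mean(0),X[h,2].max()])
    m=np.mean(B,0); print(k,*B,'rack frame',Rr@(m[:2]-[.473,.170]))
E
```

```text
time: 25.95
eef_pos: [0.4831, 0.2629, 0.0301]
orientation: [-0.0, 0.748, 0.664, -0.0]
force: [-0.2, 0.4, -0.3]
width: 1.0
grasp_force: 0.0
time: 26.45
eef_pos: [0.484, 0.2641, 0.2043]
orientation: [0.0, 0.748, 0.664, 0.002]
force: [-0.8, 1.0, -1.2]
width: 0.995
grasp_force: 0.0
time: 26.95
eef_pos: [0.4828, 0.021, 0.2003]
orientation: [0.0, 0.748, 0.664, 0.0]
force: [0.8, 0.7, -1.2]
width: 0.994
grasp_force: 0.0
time: 27.45
eef_pos: [0.4828, -0.2191, 0.2003]
orientation: [0.0, 0.748, 0.664, 0.0]
force: [1.0, 0.2, -0.3]
width: 0.997
grasp_force: 0.0
time: 27.75
eef_pos: [0.4833, -0.2157, 0.2002]
orientation: [-0.0, 0.747, 0.664, 0.0]
force: [0.7, -0.5, -0.1]
width: 0.992
grasp_force: 0.0
red [0.4807 0.2597 0.0814 0.0947] [0.4863 0.2527 0.0777 0.088 ] rack frame [0.0004 0.0868]
yellow [0.4718 0.1846 0.0781 0.0907] [0.4783 0.1848 0.0784 0.0878] rack frame [0.0004 0.0148]
green [0.4608 0.0788 0.0814 0.091 ] [0.4678 0.0736 0.0786 0.0895] rack frame [ 0.0023 -0.0942]
blue [0.4661 0.1376 0.0821 0.0908] [0.4718 0.1328 0.0791 0.0882] rack frame [ 0.0001 -0.035 ]
```

View pics/t9.png

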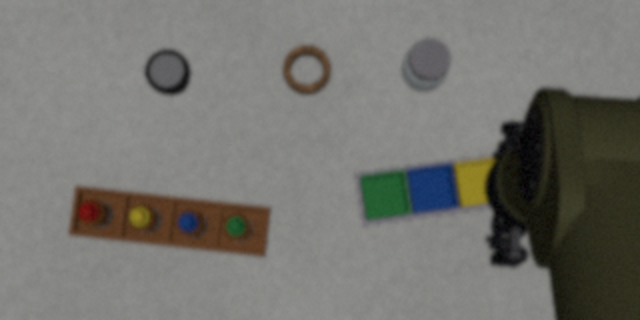

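View pics/s9.png

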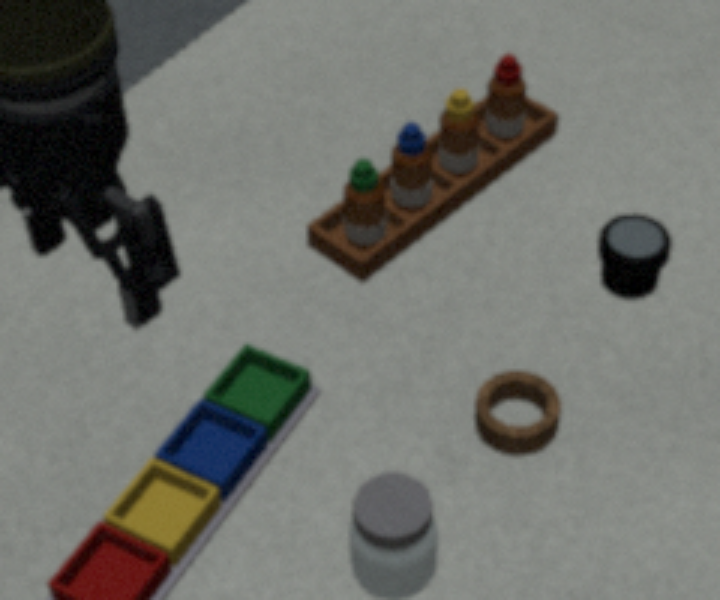

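Both views show all four bottles upright and evenly spaced (top crop: red 90, yellow 140, blue 189, green 236 columns), with the bystanders where they were. The off yellow figure (rack y 0.015) doesn't match the even spacing in the pictures, so I take it as stray mask pixels. Heights and the other three positions fit, so I hand in.

```bash
python3 -c "
from plant import bot
print(bot.close_job())"
```

```text
the job is handed in; nothing more can be done
None
```

The job is handed in: from left to right the rack now holds red, yellow, blue and green, the reverse of the cups, all upright on their cell floors with the magnifier, tape and jar untouched; the hand-in returned no verdict, and I confirmed yellow's cell only by eye because its final position reading was off.

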